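# Spot-check a heated mould with the infrared thermometer

### The job

Take a cure-temperature reading from the heated mould: pick up the infrared thermometer, which is switched to continuous reading, aim it squarely at the middle of the black round sticker on the mould's sloping face from about 12 cm away, and hold it steady there for a good second. Do not touch the hot mould with the thermometer or the robot. Then lay the thermometer back on its side on the rubber mat, handle and all, without dropping it, let go, and leave the other things on the bench where they are.

Things in the scene. Friction and masses are not known exactly. Their poses are not given: they have to be found in the camera images.
- thermometer: Pistol-type infrared thermometer, grey and black, 0.2 to 0.3 kg, lying on its side. Origin: on the side it lies on, under the head's middle. x = the way it looks, y = the gun's own top, z = up as it lies. Head: block 95 long (x -48 to 47), 46 from top to bottom (y -23 to 23), 40 thick (z 0 to 40). Lens tube 35 diameter, centred on y 0, z 20, reaching x 65. Centre of mass near x -10, y -21, z 20
- grip (a point): Good place for the TCP, fingers from above, closing along y across the head's 46 mm: at (15, 0, 24) mm in the thermometer's frame, same axes. Both finger sides are free there; 80 N holds it without slipping, and the head does not crush
- lens (a point): Front of the thermometer's lens, at (65, 0, 20) mm in the thermometer's frame and with the same axes: the line of sight starts here and runs along +x
- butt (a point): End of the thermometer's handle, at about (-48, -117, 20) mm in the thermometer's frame, same axes. The handle, 34 wide and 34 thick with a foot 38 wide, leaves the head's bottom at x -27, y -14 and runs straight to here, raked 0.2 rad towards -x. A small fixed trigger stands in front of it at x -13 to -3, y -21 to -47
- mould: Heated fairing mould, hot, fixed. Origin: centre of its underside, z up. Base x -122 to 128, y -135 to 135, 26 high, with carrying bars out to y -163 and 163 and a socket to x 156; on it a green block to z 138 with a brass valve to z 160. Block's foot: x -95 to 105, y -110 to 110; top: x -17 to 85, y -90 to 90. Its front (-x) slopes back 35 degrees from vertical; the other sides are nearly upright
- dot (a point): Centre of the round black matt sticker, 40 diameter, stuck flat on the middle of the mould's sloping front face, at about (-62, 0, 76) mm in the mould's frame. z = straight out of the face (horizontally away from the mould and 35 degrees upward), y level along the face
- mat: Dark rubber mat, fixed, 260 (x) by 240 (y), 6 thick, on the bench; only the thermometer lies on it. Origin: centre of its underside, z up
- water_bottle: Bystander: clear drinking bottle standing on the bench, 64 diameter, 205 high. Origin: centre of its underside
- mixing_cup: Bystander: empty white resin mixing cup, 76 diameter, 85 high, standing upright. Origin: centre of its underside
- sanding_block: Bystander: wooden sanding block lying flat, 55 (x) by 200 (y) by 36 high. Origin: centre of its underside
- bubble_roller: Bystander: laminating roller lying flat, about 90 by 205, 27 high: ribbed metal roll along x at the origin (75 long), wooden handle reaching to y 190. Origin: at the end of the roll, on the bench

How it is judged (in metres and radians):
On the way:
1. held steady for 1 s (under 20 mm/s, 0.15 rad/s): lens 80 to 160 mm from the sticker, line of sight within 12 mm of its centre on each axis, within 15 degrees of square to the face (x of dot in the frame of lens between 0.08 and 0.16 m and y of dot in the frame of lens between -0.012 and 0.012 m and z of dot in the frame of lens between -0.012 and 0.012 m and angle between the x axis of lens and the z axis of dot, either way round below 0.26 rad and linear speed of thermometer below 0.02 m/s and angular speed of thermometer below 0.15 rad/s), for 1 s.
At the end, for the whole second after the job is handed in: The thermometer lies flat on its side on the rubber mat (within 0.12 rad), lens and handle end both within the mat's edges, at rest and let go; bottle, cup, sanding block and roller are within 30 mm of where they stood (x of lens in the frame of mat between -0.13 and 0.13 m and y of lens in the frame of mat between -0.12 and 0.12 m and z of lens in the frame of mat between 0.018 and 0.034 m and x of butt in the frame of mat between -0.13 and 0.13 m and y of butt in the frame of mat between -0.12 and 0.12 m and z of butt in the frame of mat between 0.018 and 0.034 m and angle between the z axis of thermometer and the z axis of mat, either way round below 0.12 rad and linear speed of thermometer below 0.02 m/s and angular speed of thermometer below 0.15 rad/s and contact force between the fingers and thermometer below 0.1 N and distance of each of water_bottle, mixing_cup, sanding_block, bubble_roller from where it was at the start of the episode below 0.03 m); the robot touches nothing.
It fails at once if the thermometer or the robot touches the hot mould (contact force between any of thermometer, the fingers, the arm and mould above 0.5 N).
It fails at once if the thermometer is dropped (moves faster than 0.5 m/s with no finger on it) (contact force between the fingers and thermometer below 0.1 N and linear speed of thermometer above 0.5 m/s).
It fails at once if the bottle, cup, sanding block or roller is pushed more than 30 mm from where it stood (distance of any of water_bottle, mixing_cup, sanding_block, bubble_roller from where it was at the start of the episode above 0.03 m).
It also fails if it takes over 45 s, if anything falls off the work surface, if the arm or the gripper's body presses on something with over 40 N, if the wrist force passes 120 N, or if a joint passes its speed limit or range.

### The arm

A 6-joint arm with a two-finger parallel gripper is mounted at the origin on the work surface. World frame = base frame: x ahead of the robot, y to its left, z up, the work surface at z = 0. Lengths are in mm, angles in rad, forces in N, time in s.
With the tool pointing down it reaches from about 350 to 775 mm from the base axis. Payload 7.3 kg.
Tool frame: the origin (TCP) lies between the finger pads, 19 mm behind the fingertips; this is the grasp point; z points along the fingers, y is the line along which they close (so a half turn about z gives the same grasp; the last joint's range is limited). The gripper opens to 92 mm and grips with 3 to 60 N. Pads are 19 mm wide; open, the fingers measure 130 mm over their backs; the gripper's body (75 mm by 190 mm) begins 47 mm behind the grasp point.
Start: joints at [-1.33, 0.342, 1.524, -0, 1.275, -0.146], TCP at [198.067, -486.223, 245.541] pointing down, gripper open.
Joint ranges: [-2.53, 2.53], [-0.77, 2.02], [0.04, 2.7], [-1, 4.14], [0.28, 2.66], [-3.11, 3.11]. Speed limits (rad/s): [2.57, 2.57, 3.14, 3.14, 3.14, 3.14].

### API

Orientations are given as [roll, pitch, yaw] about the fixed x, y, z axes, in that order (R = Rz(yaw) Ry(pitch) Rx(roll)).
In Python, from plant import bot gives the robot as it stands.
- The arm moves only by the tool servo_tool, never from a script. Its argument "deltas" is a list of rows, each a list of 2 entries, a list of its own where there are three numbers: the shift along the tool's x, y, z in m, then the turn, a rotation vector about the tool's x, y, z in degrees. A call has 1 to 20 rows; each row shifts and turns the commanded pose from where the row before left it, along the tool's axes as they then stand; what a row does not reach is not made up. A row lasts 1/8 s, in which the tool goes at most 62.5 mm and 10.7 degrees, less where a joint would pass 70% of its speed; a pose out of reach is approached as far as the arm can. A call with a gripper value outside its range is refused whole. "fingers" is the opening, from 0 (shut) to 1 (fully open), set as the call begins (left out, the last holds). The fingers move at their own pace and stop on an object; the grip force is fixed at half the most. Time passes only in rows, so rows that do not move let the fingers close. It gives the time, the measured TCP pose, the force, the opening and the grip force at its end, in the units of the state.
- bot.get_obs(): the state, without advancing time (a new reading comes with each control period).
- bot.capture(name): name is "scene" or "top" or "wrist"; returns the picture (384x512x3 uint8, red, green, blue); there is no depth.
- bot.camera_model(name): a dict with "mtx" (3x3 intrinsics, pixels), "xyz" and "rotation" of the camera in the world. Camera axes: x right, y down, z forward; pixel columns grow to the right and rows downward; lengths in mm; the calibration is good to about 2 mm. The wrist camera is an equidistant fisheye: a pixel r from the principal point sees the ray r / f radians off the axis. A picture is of the moment at which its call begins: read the wrist's pose just before it. camera_model takes no time and is no camera call; for the wrist camera it gives the pose at the moment of the call.
- bot.close_job(): hands the job in; it is judged then, once.
The state is a dict: "time": time; "joint_positions": joint angles; "dq": joint speeds; "tau": joint torques, N m; "tool_pos": TCP position; "tcp_rot": TCP orientation; "contact_force": force on the tool from outside, world axes, zero at the start; "moment": the same for the moment, N m; "grip_width": finger opening in mm; "finger_force": force on a finger pad.
Only numpy, scipy, OpenCV 4.12 (cv2) and the standard library are available. Lean on these libraries where they do the work, as an engineer would, in place of code of your own. Each camera call takes 0.05 s, during which the arm holds its last target. There are 200 camera calls.

## Working session

There is one attempt and no reset: what is moved stays moved. The work goes in short steps, Python scripts to look and compute and a tool call to move; the robot and the scene stay as the last step left them, time stands still between calls to the robot, and variables do not carry over. Pictures are saved under pics/ and viewed, at most 10 in all, crops included, and the job is handed in when it is done.

Besides the shell and the picture viewer there is one more tool, called after "Call:" in YAML: its name, and indented under it one key for each argument. servo_tool: Moves the arm, as the interface text tells. Its arguments: {"type":"object","properties":{"deltas":{"type":"array"},"fingers":{"type":"number"}},"required":["deltas"]}

```bash
mkdir -p pics; ls
python3 - <<'E'
from plant import bot
import cv2
o=bot.get_obs();print(o)
for n in("top","scene"):
    im=bot.capture(n);cv2.imwrite(f"pics/{n}0.png",im[:,:,::-1]);m=bot.camera_model(n);print(n,m)
E
```

```text
pics
{'time': 0.0, 'joint_positions': array([-1.33000580e+00,  3.42724612e-01,  1.52501117e+00,  2.70509825e-06,
        1.27536995e+00, -1.46010994e-01]), 'dq': array([ 4.42080791e-04, -9.03670066e-04, -8.72457127e-05,  2.24741354e-03,
        4.93189605e-04, -5.54136335e-04]), 'tau': array([ 1.23516391e-03, -4.31244707e+01, -2.44215649e+01,  7.17649539e-02,
        5.59275644e-02, -1.46168359e-04]), 'tool_pos': array([ 197.97219471, -485.84590529,  244.84599119]), 'tcp_rot': array([-3.14009606e+00, -2.22700167e-04,  3.86800560e-01]), 'contact_force': array([-0.10319483, -0.33415068,  0.06415713]), 'moment': array([-0.00172016,  0.03436766, -0.01285492]), 'finger_force': 0.0, 'grip_width': 91.50341398650943}
top {'mtx': array([[348.62680828,   0.        , 261.1592663 ],
       [  0.        , 348.62680828, 194.97442264],
       [  0.        ,   0.        ,   1.        ]]), 'xyz': array([425.18959142, -53.15488015, 807.38345025]), 'rotation': array([-2.94524704, -0.00855678, -1.58024723])}
scene {'mtx': array([[399.54821474,   0.        , 257.45388385],
       [  0.        , 399.54821474, 187.60660845],
       [  0.        ,   0.        ,   1.        ]]), 'xyz': array([825.12298825, 406.72625598, 851.52891643]), 'rotation': array([-2.5370093 ,  0.01623709,  2.5863664 ])}
```

View pics/top0.png

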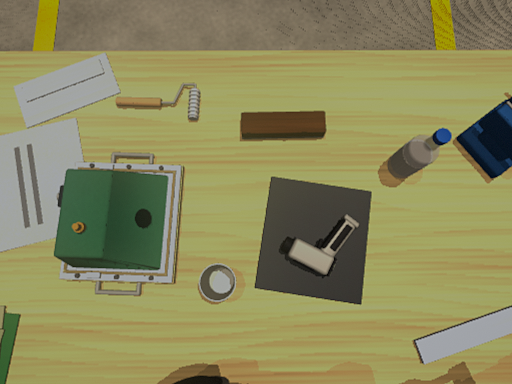

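View pics/scene0.png

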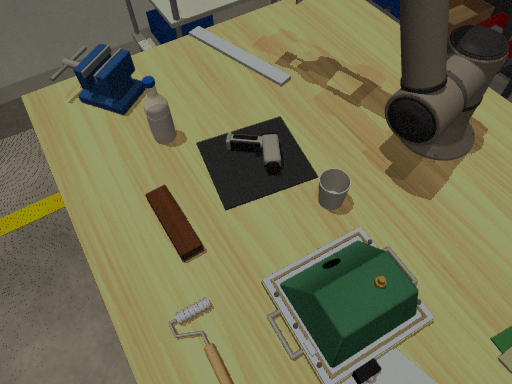

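The top view shows the thermometer at about (310,250) on the mat, looking left, and the sticker at (143,218). The mould's front faces the mat. I'll enlarge these for exact pixels.

```bash
cat > h.py <<'E'
import numpy as np
from scipy.spatial.transform import Rotation as Ro
from plant import bot
def R(e): return Ro.from_euler('xyz',e).as_matrix()
def proj(n,P):
    m=bot.camera_model(n);p=(np.atleast_2d(P)-m['xyz'])@R(m['rotation']);q=p@m['mtx'].T
    return q[:,:2]/q[:,2:]
def ray(n,u):
    m=bot.camera_model(n);return m['xyz'],R(m['rotation'])@np.linalg.inv(m['mtx'])@np.r_[u,1]
def onz(n,u,z):
    o,d=ray(n,u);return o+d*(z-o[2])/d[2]
def tri(a,b):
    o1,d1=ray('top',a);o2,d2=ray('scene',b)
    s=np.linalg.lstsq(np.c_[d1,-d2],o2-o1,rcond=None)[0]
    p,q=o1+s[0]*d1,o2+s[1]*d2;return (p+q)/2,np.linalg.norm(p-q)
E
python3 - <<'E'
import cv2,numpy as np
t=cv2.imread('pics/top0.png');s=cv2.imread('pics/scene0.png')
def c(im,x,y,w,h):
    o=cv2.resize(im[y:y+h,x:x+w],(400,300),interpolation=cv2.INTER_CUBIC)
    return cv2.convertScaleAbs(o,alpha=1.3,beta=15)
cv2.imwrite('pics/c1.png',np.vstack([np.hstack([c(t,270,205,100,75),c(s,215,115,80,60)]),np.hstack([c(t,45,140,160,160*3//4+0),c(s,260,225,180,135)])]))
E
```

```text
(no output)
```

View pics/c1.png

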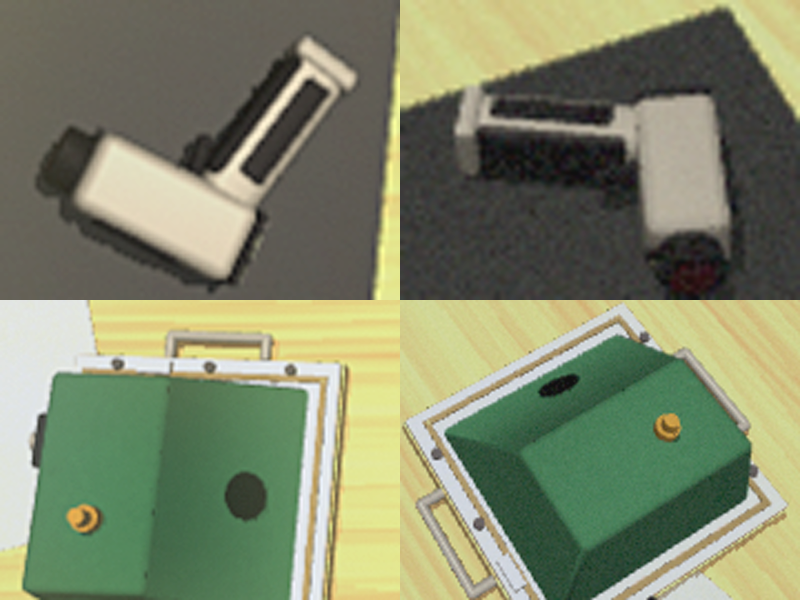

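Run:
```python
from h import *
from scipy.optimize import least_squares
np.set_printoptions(precision=1,suppress=True)
T=lambda x,y:np.array([270+x/4,205+y/4]); S=lambda x,y:np.array([215+(x-400)/5,115+y/5])
M=lambda x,y:np.array([45+x/2.5,140+(y-300)/2.5]); N=lambda x,y:np.array([260+(x-400)/2.2222,225+(y-300)/2.2222])
d=tri(M(246,496),N(558,385));print('dot',d)
a=onz('top',M(343,365),26);b=onz('top',np.array([175,282]),26);print('base top',a,b,np.linalg.norm(a-b))
a2=onz('scene',N(622,308),26);b2=onz('scene',N(405,428),26);print('base scene',a2,b2)
# mould fit: yaw, xy
mp=[('top',M(343,365),(-122,-135,26)),('top',(175,282),(-122,135,26)),('scene',N(622,308),(-122,135,26)),('scene',N(405,428),(-122,-135,26)),
('top',M(246,496),(-62,0,76)),('scene',N(558,385),(-62,0,76)),('top',M(172,375),(-17,-90,138)),('scene',N(584,548),(85,-90,138)),('scene',N(520,455),(-17,-90,138)),('top',M(55,373),(85,-90,138))]
def fit(pts,x0,z0,fl=1):
    def f(p):
        r=R([0,0,p[2]])
        return np.concatenate([proj(n,r@np.array(P,float)+[p[0],p[1],z0])[0]-u for n,u,P in pts])
    best=min((least_squares(f,[x0[0],x0[1],y],loss='soft_l1') for y in np.arange(-3,3.2,1.)),key=lambda s:s.cost)
    print(best.x[:2],'yaw %.4f'%best.x[2]);print(best.fun.reshape(-1,2).tolist() if 0 else best.fun.reshape(-1,2));return best.x
print('mould');p=fit(mp,[d[0][0],d[0][1]+60],0);print('dot',R([0,0,p[2]])@[-62,0,76]+[p[0],p[1],0])
tp=[('top',T(108,132),(45,-21,40)),('top',T(75,203),(45,21,40)),('top',T(215,277),(-46,21,40)),('top',T(268,208),(-46,-21,40)),('top',T(330,60),(-48,-117,39)),
('scene',S(637,97),(-46,-21,40)),('scene',S(713,95),(-46,21,40)),('scene',S(647,235),(45,-21,40)),('scene',S(728,228),(45,21,40)),('scene',S(690,262),(65,0,20))]
print('therm');fit(tp,onz('top',T(170,200),40)[:2],6)
print('mat')
for u in [(271,178),(371,191),(361,303),(256,288)]: print(onz('top',np.array(u,float),6))
for n,u,z in [('cup',(217,283),0)]:print(n,onz('top',np.array(u,float),z))
```

```text
dot (array([523.1, 188.6,  72.1]), np.float64(0.7548064835050776))
base top [650.5 121.2  26. ] [389.2 127.7  26. ] 261.337328114085
base scene [395.3 142.1  26. ] [658.4 132.1  26. ]
mouldTraceback (most recent call last):
  File "<stdin>", line 18, in <module>
  File "<stdin>", line 16, in fit
  File "<stdin>", line 16, in <genexpr>
    return func(*args, **kwargs)
    result = trf(vector_fun.fun, vector_fun.jac, x0, f0, J0, lb, ub, ftol, xtol,
                 gtol, max_nfev, x_scale, loss_function, tr_solver,
                 tr_options.copy(), verbose, callback=callback_wrapped)
    return trf_no_bounds(
        fun, jac, x0, f0, J0, ftol, xtol, gtol, max_nfev, x_scale,
        loss_function, tr_solver, tr_options, verbose, callback=callback)
    f_new = fun(x_new)
    self._update_fun()
    ~~~~~~~~~~~~~~~~^^
    self.f = self.fun_wrapped(xp_copy(self.x))
             ~~~~~~~~~~~~~~~~^^^^^^^^^^^^^^^^^
    return np.atleast_1d(self.fun(x))
                         ~~~~~~~~^^^
    return self.f(x, *self.args, **self.kwargs)
           ~~~~~~^^^^^^^^^^^^^^^^^^^^^^^^^^^^^^
  File "<stdin>", line 15, in f
  File "h.py", line 6, in proj
    m=bot.camera_model(n);p=(np.atleast_2d(P)-m['xyz'])@R(m['rotation']);q=p@m['mtx'].T
ValueError: time passes only in moves, steps and waits
```

```bash
cat >> h.py <<'E'
CM={n:bot.camera_model(n) for n in('top','scene')}
class _b:
    pass
_R=R
def proj(n,P):
    m=CM[n];p=(np.atleast_2d(P)-m['xyz'])@R(m['rotation']);q=p@m['mtx'].T
    return q[:,:2]/q[:,2:]
def ray(n,u):
    m=CM[n];return m['xyz'],R(m['rotation'])@np.linalg.inv(m['mtx'])@np.r_[u,1]
E
sed -i '/^class _b/,/^_R=R/d' h.py
cat > fit.py <<'E'
from h import *
from scipy.optimize import least_squares
np.set_printoptions(precision=1,suppress=True)
T=lambda x,y:np.array([270+x/4,205+y/4]); S=lambda x,y:np.array([215+(x-400)/5,115+y/5])
M=lambda x,y:np.array([45+x/2.5,140+(y-300)/2.5]); N=lambda x,y:np.array([260+(x-400)/2.2222,225+(y-300)/2.2222])
d=tri(M(246,496),N(558,385));print('dot',d)
mp=[('top',M(343,365),(-122,-135,26)),('top',(175,282),(-122,135,26)),('scene',N(622,308),(-122,135,26)),('scene',N(405,428),(-122,-135,26)),
('top',M(246,496),(-62,0,76)),('scene',N(558,385),(-62,0,76)),('top',M(172,375),(-17,-90,138)),('scene',N(584,548),(85,-90,138)),('scene',N(520,455),(-17,-90,138)),('top',M(55,373),(85,-90,138))]
def fit(pts,x0,z0):
    def f(p):
        r=R([0,0,p[2]])
        return np.concatenate([proj(n,r@np.array(P,float)+[p[0],p[1],z0])[0]-u for n,u,P in pts])
    best=min((least_squares(f,[x0[0],x0[1],y],loss='soft_l1') for y in (-2,0,1.6,2.2,3)),key=lambda s:s.cost)
    print(best.x[:2],'yaw %.4f'%best.x[2]);print(best.fun.reshape(-1,2).tolist() if 0 else best.fun.reshape(-1,2).T);return best.x
print('mould');p=fit(mp,[d[0][0],d[0][1]+60],0);print('dot',R([0,0,p[2]])@[-62,0,76]+[p[0],p[1],0])
tp=[('top',T(108,132),(45,-21,40)),('top',T(75,203),(45,21,40)),('top',T(215,277),(-46,21,40)),('top',T(268,208),(-46,-21,40)),('top',T(330,60),(-48,-117,39)),
('scene',S(637,97),(-46,-21,40)),('scene',S(713,95),(-46,21,40)),('scene',S(647,235),(45,-21,40)),('scene',S(728,228),(45,21,40)),('scene',S(690,262),(65,0,20))]
print('therm');fit(tp,onz('top',T(170,200),40)[:2],6)
print('mat')
for u in [(271,178),(371,191),(361,303),(256,288)]: print(onz('top',np.array(u,float),6))
print('cup',onz('top',np.array((217.,283)),85))
E
python3 fit.py
```

```text
dot (array([523.1, 188.6,  72.1]), np.float64(0.7548064835050776))
mould
[523.  249.2] yaw 1.5529
[[-1.5 -1.  -0.4 -0.8  0.1  0.5  0.2  3.1 -2.6 -4.7]
 [-2.2  1.6 -5.8 -3.3  0.2 -1.5 -0.9  3.5 -4.1 -0.6]]
dot [521.9 187.2  76. ]
therm
[ 442.  -166.1] yaw 1.0717
[[-0.7 -1.3  1.6 -3.1  1.  -0.1  0.2  0.1  0.2  0.2]
 [-0.7 -1.1  0.7  0.3 -1.3 -0.7 -1.1 -2.  -1.4  3.1]]
mat
[625.3 -85.2   6. ]
[ 592.1 -320.4    6. ]
[ 339.1 -280.2    6. ]
[373.5 -48.    6. ]
cup [389.2  29.8  85. ]
```

```bash
cat > go.py <<'E'
from h import *
def delta(p,M):
    "tool-axis shift (m) and rotvec (deg, tool axes) from present pose to p,M"
    o=bot.get_obs();r=R(o['tcp_rot'])
    print('at',o['tool_pos'].round(1),o['tcp_rot'].round(4),'J',o['joint_positions'].round(2),'t',o['time'],'F',o['contact_force'].round(1),'w',round(o['grip_width'],1),o['finger_force'])
    print('shift m',(r.T@(np.array(p)-o['tool_pos'])/1000).round(4),'rot deg',np.degrees(Ro.from_matrix(r.T@M).as_rotvec()).round(2))
E
python3 -c "
from go import *
delta([449,-153,130],R([np.pi,0,1.075]))"
```

```text
at [ 198.  -485.9  244.9] [-3.1402e+00 -2.0000e-04  3.8680e-01] J [-1.33  0.34  1.52 -0.    1.28 -0.15] t 0.1 F [0.2 0.9 0.3] w 91.7 0.0
shift m [ 0.358  -0.2134  0.1153] rot deg [ -0.07  -0.04 -39.43]
```

Call:
servo_tool:
  deltas:
    - [[0.015,-0.0089,0.0048],[0,0,0]]
    - [[0.0275,-0.0164,0.0089],[0,0,0]]
    - [[0.0275,-0.0164,0.0089],[0,0,0]]
    - [[0.0275,-0.0164,0.0089],[0,0,0]]
    - [[0.0275,-0.0164,0.0089],[0,0,0]]
    - [[0.0275,-0.0164,0.0089],[0,0,0]]
    - [[0.0275,-0.0164,0.0089],[0,0,0]]
    - [[0.0275,-0.0164,0.0089],[0,0,0]]
    - [[0.0275,-0.0164,0.0089],[0,0,0]]
    - [[0.0275,-0.0164,0.0089],[0,0,0]]
    - [[0.0275,-0.0164,0.0089],[0,0,0]]
    - [[0.0275,-0.0164,0.0089],[0,0,0]]
    - [[0.0275,-0.0164,0.0089],[0,0,0]]
    - [[0.0135,-0.0081,0.0044],[0,0,0]]
    - [[0,0,0],[0,0,-7.9]]
    - [[0,0,0],[0,0,-7.9]]
    - [[0,0,0],[0,0,-7.9]]
    - [[0,0,0],[0,0,-7.9]]
    - [[0,0,0],[0,0,-7.9]]
    - [[0,0,0],[0,0,0]]
  fingers: 1

```text
time: 2.6
tool_pos: [449.1, -152.9, 129.5]
tcp_rot: [-3.142, 0.0, 1.075]
contact_force: [-0.6, 0.5, 0.5]
grip_width: 91.4
finger_force: 0.0
```

Run:
```python
from go import *
import cv2
delta([449,-153,30],R([np.pi,0,1.075]))
m=bot.camera_model('wrist');print(m)
im=bot.capture('wrist');cv2.imwrite('pics/w1.png',im[:,:,::-1])
# predicted features
r=R([0,0,1.072]);rc=R(m['rotation'])
for n,P in dict(FL=(47,23,40),FR=(47,-23,40),RL=(-48,23,40),RR=(-48,-23,40),lens=(65,0,37),butt=(-48,-117,39)).items():
    v=rc.T@(r@np.array(P,float)+[442,-166,6]-m['xyz']);th=np.arctan2(np.hypot(*v[:2]),v[2]);u=v[:2]/np.hypot(*v[:2])*th*m['mtx'][0,0]+m['mtx'][:2,2];print(n,u.round(1))
```

```text
at [ 449.1 -152.9  129.5] [-3.1415e+00  1.0000e-04  1.0749e+00] J [-0.49  0.39  1.82 -0.    0.93  0.01] t 2.6 F [-0.6  0.5  0.5] w 91.4 0.0
shift m [-0.0002 -0.0001  0.0995] rot deg [-0.    0.01 -0.01]
{'mtx': array([[297.31863964,   0.        , 252.52957004],
       [  0.        , 297.31863964, 192.28631697],
       [  0.        ,   0.        ,   1.        ]]), 'xyz': array([482.32545607, -91.9613305 , 269.35461124]), 'rotation': array([ 2.88094024e+00, -2.61721731e-05, -4.95583557e-01])}
FL [222.2 164. ]
FR [282.5 164.2]
RL [225.4 273.5]
RR [278.6 273.7]
lens [252.4 140.1]
butt [379.1 268.7]
```

View pics/w1.png

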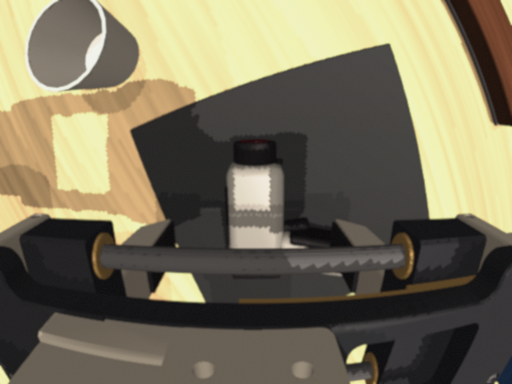

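The wrist view shows the head at columns 228–284, its front at row 163 and the lens at (255,139), all within about 2 px of the prediction. I'll descend and grip.

Call:
servo_tool:
  deltas:
    - [[0,-0.001,0.02],[0,0,0]]
    - [[0,0,0.02],[0,0,0]]
    - [[0,0,0.02],[0,0,0]]
    - [[0,0,0.02],[0,0,0]]
    - [[0,0,0.0125],[0,0,0]]
    - [[0,0,0.007],[0,0,0]]
    - [[0,0,0],[0,0,0]]

```text
time: 3.52
tool_pos: [448.5, -152.5, 29.9]
tcp_rot: [-3.141, 0.0, 1.076]
contact_force: [-0.4, -0.4, -0.5]
grip_width: 91.5
finger_force: 0.0
```

Call:
servo_tool:
  deltas:
    - [[0,0,0],[0,0,0]]
    - [[0,0,0],[0,0,0]]
    - [[0,0,0],[0,0,0]]
    - [[0,0,0],[0,0,0]]
    - [[0,0,0],[0,0,0]]
    - [[0,0,0],[0,0,0]]
    - [[0,0,0],[0,0,0]]
    - [[0,0,0],[0,0,0]]
  fingers: 0

```text
time: 4.53
tool_pos: [448.7, -152.6, 30.1]
tcp_rot: [3.141, 0.0, 1.076]
contact_force: [0.6, -0.2, 1.5]
grip_width: 45.8
finger_force: 29.7
```

Call:
servo_tool:
  deltas:
    - [[0,0,-0.005],[0,0,0]]
    - [[0,0,-0.012],[0,0,0]]
    - [[0,0,-0.02],[0,0,0]]
    - [[0,0,-0.02],[0,0,0]]
    - [[0,0,-0.02],[0,0,0]]
    - [[0,0,-0.02],[0,0,0]]
    - [[0,0,-0.02],[0,0,0]]
    - [[0,0,-0.02],[0,0,0]]
    - [[0,0,-0.02],[0,0,0]]
    - [[0,0,-0.013],[0,0,0]]
    - [[0,0,-0.01],[0,0,0]]
    - [[0,0,0],[0,0,0]]

```text
time: 6.02
tool_pos: [448.7, -152.6, 210.5]
tcp_rot: [3.141, 0.0, 1.076]
contact_force: [-0.6, -0.5, -2.3]
grip_width: 45.9
finger_force: 29.7
```

```bash
cat > aim.py <<'E'
from go import *
import sys
D=np.array([522.5,188,74.]);y=1.547;dist=120;q=np.radians(35)
x=R([0,0,y])@[np.cos(q),0,-np.sin(q)];z=-(R([0,0,y])@[np.sin(q),0,np.cos(q)])
Ma=np.c_[x,np.cross(z,x),z]
tcp=D-dist*x-50*x-4*z
E
python3 - <<'E'
from aim import *
print(tcp,Ro.from_matrix(Ma).as_euler('xyz'));delta(tcp,Ma)
delta([tcp[0],tcp[1]-60,210],R([np.pi,0,1.547]))
E
```

```text
[519.24112598  51.07723466 174.78460236] [3.14159265 0.61086524 1.547     ]
at [ 448.7 -152.6  210.5] [3.1406e+00 1.0000e-04 1.0763e+00] J [-0.49  0.28  1.71 -0.    1.14  0.  ] t 6.025 F [-0.6 -0.5 -2.3] w 45.9 29.70283269882202
shift m [ 0.2127 -0.0346  0.0356] rot deg [ -8.18 -34.33 -26.14]
at [ 448.7 -152.6  210.5] [3.1406e+00 1.0000e-04 1.0763e+00] J [-0.49  0.28  1.71 -0.    1.14  0.  ] t 6.025 F [-0.6 -0.5 -2.3] w 45.9 29.70283269882202
shift m [ 0.1599 -0.0061  0.0005] rot deg [ 5.000e-02  2.000e-02 -2.697e+01]
```

Call:
servo_tool:
  deltas:
    - [[0.008,0,0],[0,0,0]]
    - [[0.017,-0.0006,0],[0,0,0]]
    - [[0.018,-0.0007,0],[0,0,0]]
    - [[0.018,-0.0008,0],[0,0,0]]
    - [[0.018,-0.0008,0],[0,0,0]]
    - [[0.018,-0.0008,0],[0,0,0]]
    - [[0.018,-0.0008,0],[0,0,0]]
    - [[0.018,-0.0008,0],[0,0,0]]
    - [[0.018,-0.0008,0],[0,0,0]]
    - [[0.009,0,0],[0,0,0]]
    - [[0,0,0],[0,0,-3]]
    - [[0,0,0],[0,0,-5]]
    - [[0,0,0],[0,0,-6]]
    - [[0,0,0],[0,0,-6]]
    - [[0,0,0],[0,0,-5]]
    - [[0,0,0],[0,0,-2]]
    - [[0,0,0],[0,0,0]]

```text
time: 8.15
tool_pos: [519.2, -8.8, 210.0]
tcp_rot: [-3.142, 0.0, 1.546]
contact_force: [-0.2, 0.4, -1.8]
grip_width: 46.2
finger_force: 29.7
```

Call:
servo_tool:
  deltas:
    - [[0,0,0],[0,-2.5,0]]
    - [[0,0,0],[0,-4,0]]
    - [[0,0,0],[0,-5,0]]
    - [[0,0,0],[0,-5,0]]
    - [[0,0,0],[0,-5,0]]
    - [[0,0,0],[0,-5,0]]
    - [[0,0,0],[0,-5,0]]
    - [[0,0,0],[0,-3.5,0]]
    - [[0,0,0],[0,0,0]]
    - [[0,0,0],[0,0,0]]

```text
time: 9.4
tool_pos: [519.3, -8.8, 210.1]
tcp_rot: [3.141, 0.61, 1.546]
contact_force: [0.8, -0.7, -1.8]
grip_width: 46.1
finger_force: 29.7
```

Run:
```python
from aim import *
delta(tcp,Ma)
```

```text
at [519.3  -8.8 210.1] [3.1407 0.6095 1.5464] J [ 0.16  0.47  1.59 -0.63  1.28  0.43] t 9.4 F [ 0.8 -0.7 -1.8] w 46.1 29.71751779317856
shift m [ 0.0693 -0.0015 -0.0053] rot deg [ 0.03 -0.08 -0.03]
```

Tilt reached. Next comes the approach along the sight line, then a look.

Call:
servo_tool:
  deltas:
    - [[0.006,0,-0.0005],[0,0,0]]
    - [[0.01,-0.0003,-0.0008],[0,0,0]]
    - [[0.011,-0.0003,-0.0008],[0,0,0]]
    - [[0.011,-0.0003,-0.0008],[0,0,0]]
    - [[0.011,-0.0003,-0.0008],[0,0,0]]
    - [[0.01,-0.0003,-0.0008],[0,0,0]]
    - [[0.007,0,-0.0008],[0,0,0]]
    - [[0.003,0,0],[0,0,0]]
    - [[0,0,0],[0,0,0]]

```text
time: 10.52
tool_pos: [519.0, 50.8, 174.7]
tcp_rot: [-3.142, 0.611, 1.548]
contact_force: [0.4, 0.2, -2.1]
grip_width: 46.1
finger_force: 29.7
```

Run:
```python
from aim import *
import cv2
delta(tcp,Ma)
m=bot.camera_model('wrist');w=bot.capture('wrist');s=bot.capture('scene');t=bot.capture('top')
cv2.imwrite('pics/aw.png',w[:,:,::-1]);cv2.imwrite('pics/as.png',s[:,:,::-1]);cv2.imwrite('pics/at.png',t[:,:,::-1])
rc=R(m['rotation'])
v=rc.T@(D-m['xyz']);th=np.arctan2(np.hypot(*v[:2]),v[2]);u=v[:2]/np.hypot(*v[:2])*th*m['mtx'][0,0]+m['mtx'][:2,2];print('dot wrist pred',u)
print('lens pred top/scene',proj('top',D-dist*x),proj('scene',D-dist*x))
c=lambda a,X,Y:cv2.resize(a[Y:Y+150,X:X+200],(400,300),interpolation=cv2.INTER_CUBIC)
cv2.imwrite('pics/c2.png',np.vstack([np.hstack([cv2.resize(w,(400,300)),c(w,int(u[0])-100,max(0,int(u[1])-75))]),np.hstack([c(t,120,140),c(s,240,170)])])[:,:,::-1])
```

```text
at [519.   50.8 174.7] [-3.1415  0.6111  1.5476] J [ 0.27  0.54  1.57 -0.61  1.28  0.55] t 10.525 F [ 0.4  0.2 -2.1] w 46.1 29.71774935722351
shift m [ 0.0002  0.0002 -0.0002] rot deg [0.02 0.01 0.03]
dot wrist pred [252.4235043  -67.95467989]
lens pred top/scene [[183.25378105 214.56467863]] [[307.52416822 210.84062977]]
```

View pics/c2.png

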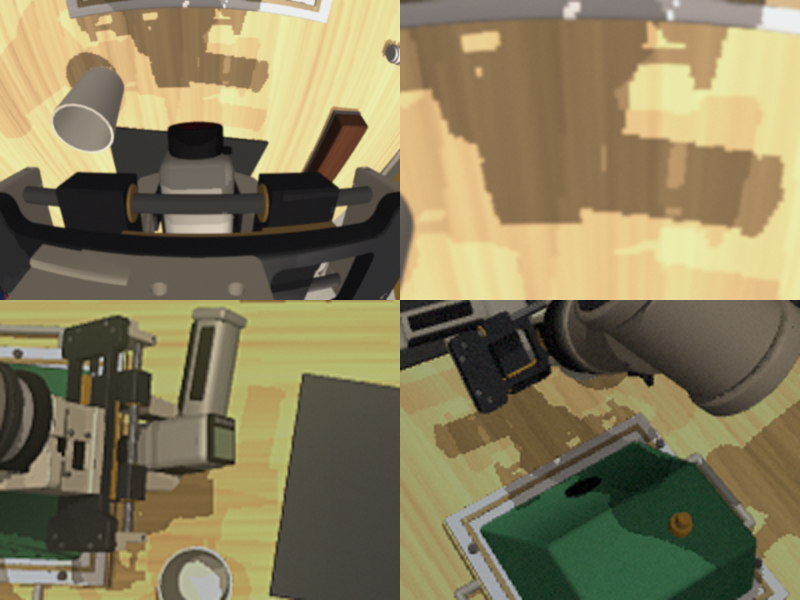

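The wrist view shows the mould's front edge symmetric about the sight axis, and the thermometer sits straight in the grip. The dot is above the frame, so I'll check the base corners against the model.

Run:
```python
from aim import *
import cv2
m=bot.camera_model('wrist');rc=R(m['rotation']);ry=R([0,0,y]);O=D-ry@[-62,0,74]
im=cv2.imread('pics/aw.png')
for P in [(-122,135,26),(-122,-135,26),(-122,135,0),(-122,-135,0),(-122,0,26),(-122,0,0)]:
    v=rc.T@(ry@np.array(P,float)+O-m['xyz']);th=np.arctan2(np.hypot(*v[:2]),v[2]);u=v[:2]/np.hypot(*v[:2])*th*m['mtx'][0,0]+m['mtx'][:2,2];print(P,u.round(1))
    cv2.circle(im,tuple(int(round(k*16)) for k in u),16,(0,0,255),-1,shift=4)
cv2.imwrite('pics/aw2.png',cv2.resize(im[0:60,70:450],(798,126*1),interpolation=cv2.INTER_CUBIC))
```

```text
(-122, 135, 26) [85.9 27.9]
(-122, -135, 26) [418.5  27.9]
(-122, 135, 0) [98.8 18.1]
(-122, -135, 0) [405.7  18. ]
(-122, 0, 26) [252.2   9.8]
(-122, 0, 0) [252.2   2.2]
```

View pics/aw2.png

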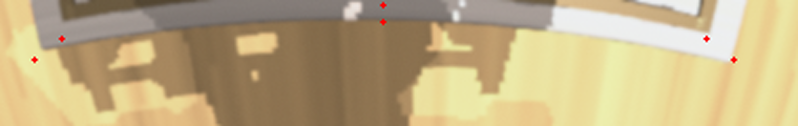

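Call:
servo_tool:
  deltas:
    - [[0,0,0],[0,0,0]]
    - [[0,0,0],[0,0,0]]
    - [[0,0,0],[0,0,0]]
    - [[0,0,0],[0,0,0]]
    - [[0,0,0],[0,0,0]]
    - [[0,0,0],[0,0,0]]
    - [[0,0,0],[0,0,0]]
    - [[0,0,0],[0,0,0]]
    - [[0,0,0],[0,0,0]]
    - [[0,0,0],[0,0,0]]
    - [[0,0,0],[0,0,0]]
    - [[0,0,0],[0,0,0]]

```text
time: 12.18
tool_pos: [519.0, 50.8, 174.8]
tcp_rot: [-3.142, 0.611, 1.547]
contact_force: [-0.5, 0.7, -2.1]
grip_width: 45.8
finger_force: 29.7
```

Run:
```python
from aim import *
import cv2
m=bot.camera_model('wrist');rc=R(m['rotation']);o=bot.get_obs();r=R(o['tcp_rot'])
im=cv2.imread('pics/aw.png')
for P in [(47,23,40),(47,-23,40),(65,0,37.5),(65,17.5,20),(65,-17.5,20),(65,0,2.5)]:
    v=rc.T@(r@np.array([P[0]-15,-P[1],24-P[2]])+o['tool_pos']-m['xyz']);th=np.arctan2(np.hypot(*v[:2]),v[2]);u=v[:2]/np.hypot(*v[:2])*th*m['mtx'][0,0]+m['mtx'][:2,2];print(P,u.round(1))
    cv2.circle(im,tuple(int(round(k*16)) for k in u),16,(0,0,255),-1,shift=4)
cv2.imwrite('pics/aw3.png',cv2.resize(im[140:240,190:320],(520,400),interpolation=cv2.INTER_CUBIC))
```

```text
(47, 23, 40) [199.3 200.7]
(47, -23, 40) [304.1 200.7]
(65, 0, 37.5) [251.7 158.8]
(65, 17.5, 20) [216.  153.7]
(65, -17.5, 20) [287.6 153.7]
(65, 0, 2.5) [251.8 149.4]
```

View pics/aw3.png

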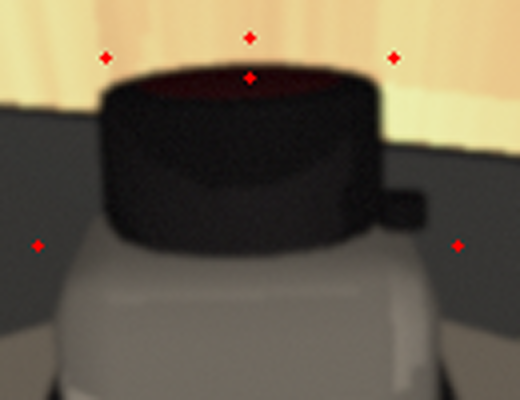

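The lens sits about 4 mm back in the grip, so the distance is about 124 mm. It is centred to about 1 mm and straight. It has been held still for over 1.6 s, so I'll go back the same way.

Call:
servo_tool:
  deltas:
    - [[-0.004,0,0],[0,0,0]]
    - [[-0.01,0.0003,0.0008],[0,0,0]]
    - [[-0.012,0.0003,0.0008],[0,0,0]]
    - [[-0.012,0.0003,0.0008],[0,0,0]]
    - [[-0.012,0.0003,0.0008],[0,0,0]]
    - [[-0.012,0.0003,0.0008],[0,0,0]]
    - [[-0.007,0,0.001],[0,0,0]]
    - [[0,0,0],[0,3,0]]
    - [[0,0,0],[0,5,0]]
    - [[0,0,0],[0,5,0]]
    - [[0,0,0],[0,5,0]]
    - [[0,0,0],[0,5,0]]
    - [[0,0,0],[0,5,0]]
    - [[0,0,0],[0,4,0]]
    - [[0,0,0],[0,3,0]]
    - [[0,0,0],[0,0,0]]

```text
time: 14.18
tool_pos: [518.9, -9.6, 210.2]
tcp_rot: [-3.141, 0.001, 1.546]
contact_force: [-0.1, -0.1, -1.7]
grip_width: 45.8
finger_force: 29.7
```

Call:
servo_tool:
  deltas:
    - [[0,0,0],[0,0,3]]
    - [[0,0,0],[0,0,5]]
    - [[0,0,0],[0,0,6]]
    - [[0,0,0],[0,0,6]]
    - [[0,0,0],[0,0,5]]
    - [[0,0,0],[0,0,2]]
    - [[-0.008,0,0],[0,0,0]]
    - [[-0.017,0.0007,0],[0,0,0]]
    - [[-0.018,0.0007,0],[0,0,0]]
    - [[-0.018,0.0007,0],[0,0,0]]
    - [[-0.018,0.0007,0],[0,0,0]]
    - [[-0.018,0.0007,0],[0,0,0]]
    - [[-0.018,0.0007,0],[0,0,0]]
    - [[-0.018,0.0007,0],[0,0,0]]
    - [[-0.018,0.0007,0],[0,0,0]]
    - [[-0.009,0,0],[0,0,0]]
    - [[0,0,0],[0,0,0]]

```text
time: 16.3
tool_pos: [447.9, -152.7, 210.3]
tcp_rot: [3.141, -0.0, 1.075]
contact_force: [0.1, 0.5, -1.9]
grip_width: 45.9
finger_force: 29.7
```

Run:
```python
from go import *
delta([448.7,-152.6,31],R([np.pi,0,1.076]))
```

```text
at [ 447.9 -152.7  210.3] [ 3.1415e+00 -1.0000e-04  1.0749e+00] J [-0.49  0.28  1.72  0.    1.14  0.01] t 16.3 F [ 0.1  0.5 -1.9] w 45.9 29.70312148332596
shift m [0.0004 0.0007 0.1793] rot deg [ 0.01 -0.   -0.06]
```

Call:
servo_tool:
  deltas:
    - [[0,0,0.01],[0,0,0]]
    - [[0,0,0.02],[0,0,0]]
    - [[0,0,0.025],[0,0,0]]
    - [[0,0,0.025],[0,0,0]]
    - [[0,0,0.025],[0,0,0]]
    - [[0,0,0.025],[0,0,0]]
    - [[0,0,0.02],[0,0,0]]
    - [[0,0,0.012],[0,0,0]]
    - [[0,0,0.006],[0,0,0]]
    - [[0,0,0.004],[0,0,0]]
    - [[0,0,0.003],[0,0,0]]
    - [[0,0,0.002],[0,0,0]]
    - [[0,0,0.001],[0,0,0]]
    - [[0,0,0.001],[0,0,0]]
    - [[0,0,0],[0,0,0]]

```text
time: 18.18
tool_pos: [448.1, -152.1, 31.3]
tcp_rot: [3.141, 0.0, 1.076]
contact_force: [-0.1, 0.3, -2.3]
grip_width: 46.1
finger_force: 29.7
```

Call:
servo_tool:
  deltas:
    - [[0,0,0.0007],[0,0,0]]
    - [[0,0,0.0007],[0,0,0]]
    - [[0,0,0],[0,0,0]]
    - [[0,0,0],[0,0,0]]

```text
time: 18.68
tool_pos: [448.2, -152.1, 30.1]
tcp_rot: [3.141, 0.0, 1.076]
contact_force: [-1.6, 1.1, 4.6]
grip_width: 46.0
finger_force: 29.7
```

Contact on the mat (force now +4.6 N), so I'll let go and retreat upward.

Call:
servo_tool:
  deltas:
    - [[0,0,0],[0,0,0]]
    - [[0,0,0],[0,0,0]]
    - [[0,0,0],[0,0,0]]
    - [[0,0,0],[0,0,0]]
    - [[0,0,0],[0,0,0]]
    - [[0,0,0],[0,0,0]]
    - [[0,0,0],[0,0,0]]
    - [[0,0,0],[0,0,0]]
    - [[0,0,-0.01],[0,0,0]]
    - [[0,0,-0.02],[0,0,0]]
    - [[0,0,-0.03],[0,0,0]]
    - [[0,0,-0.03],[0,0,0]]
    - [[0,0,-0.03],[0,0,0]]
    - [[0,0,-0.03],[0,0,0]]
    - [[0,0,-0.01],[0,0,0]]
    - [[0,0,0],[0,0,0]]
  fingers: 1

```text
time: 20.68
tool_pos: [448.1, -152.1, 190.1]
tcp_rot: [3.141, 0.0, 1.076]
contact_force: [-0.0, 0.6, -0.1]
grip_width: 91.9
finger_force: 0.0
```

Run:
```python
from h import *
import cv2
s=bot.capture('scene');w=bot.capture('wrist');cv2.imwrite('pics/end.png',cv2.resize(np.hstack([s,w]),(800,300))[:,:,::-1])
```

```text
(no output)
```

View pics/end.png

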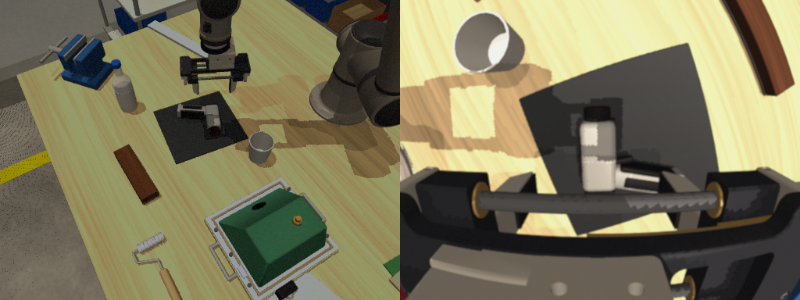

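The thermometer lies flat on the mat at about (205,115) in the scene half. It is released, and nothing else has moved.

```bash
python3 -c "
from plant import bot
print(bot.close_job())"
```

```text
the job is handed in; nothing more can be done
None
```

The job is handed in, with no verdict returned: by my measurements the thermometer was held square on the sticker from about 12 cm for over 1.6 s, then laid flat on the mat and released, with no sign of touching the mould or moving anything else.

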